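Push the blank carriage into its index and confirm

TASK

Push the carriage along its rail by its upright push plate, gently and without pinching it, until it drops into the spring index stop, and do not run it on past the stop. Then press the flat confirm button fully down and let go. Leave the mushroom stop button alone, and do not lift or shift the loose things on the bench.

Things in the scene. Friction and masses are not known exactly. Their poses are not given: they have to be found in the camera images.
- push_face (a point): Centre of the outer (trailing) face of the carriage's upright push plate: aluminium, 70 mm wide across the rail, 10 mm thick, from 39 to 95 mm above the bench; this point is 67 mm up. Push it in the index stop's own +y direction. Behind it is only the rail's top, 25 mm high (end caps 30 mm).
- carriage_notch (a point): Mouth of the notch in the far (+x) edge of the carriage, half-way along it, 33 mm above the bench. The carriage is a steel plate 90 mm long and 85 mm wide with a blank in a black nest on top. The notch is 13 mm wide; 18 mm of full-width edge flank it, then the edge slopes away to the carriage's ends. The push face lies 50 mm behind it along the rail.
- index_stop: Dark steel block 40 mm along the rail, 44 deep, 48 tall, fixed on a 60 x 70 mm foot beyond the rail; a light line on top marks its middle. Origin on the bench, on the rail's centre line; own +y = direction of travel along the rail, own +x points across the rail to the block (x 55 to 125 mm). A round 20 mm spring plunger, 33 mm up, points from it at the carriage. Seated: the notch at y = 0 here.
- carriage (a joint): Position along the rail, m: 0 at the start end, growing in the direction of travel, 0.30 at the far end. It cannot leave the rail (440 x 60 x 25 mm high). Free sliding takes about 1 N, 4 to 8 N while the plunger rides on its edge; the force falls to nothing over the last 6 mm and it draws itself in over the last 2 mm; about 20 N pushes it out again.
- plunger (a joint): Travel of the spring plunger, m: 0 fully out, about 0.0045 while pressed back by the carriage's full-width edge, about 0.001 (up to 0.002) when it sits in the notch.
- confirm_top (a point): Centre of the top of the confirm button: flat black round button, 32 mm across, top 53 mm above the bench, on a grey box 70 x 70 x 40 mm (with a 4 mm ring) fixed on the bench to the robot's left. It is pressed straight down.
- confirm (a joint): Travel of the confirm button, m: 0 up, 0.006 fully down (stop). Spring: 2 N to start it, 5 N fully down; springs back.
- stop_top (a point): Centre of the top of the stop button: black mushroom-shaped button, 40 mm across, top 72 mm above the bench, on a box like the confirm button's. The two boxes may change places.
- stop (a joint): Travel of the mushroom stop button, m: 0 up, 0.006 fully down. To be left alone.
- wrench: loose open-ended steel wrench, 160 x 38 x 8 mm, lying flat near the robot. A bystander: leave it where it is.
- tumbler: loose open steel cup, 72 mm across, 110 mm tall, upright beyond the rail. A bystander: leave it where it is.
- jar: loose clear jar with black cap, 56 mm across, 75 mm tall, upright beyond the rail. A bystander: leave it where it is.
- screwdriver: loose screwdriver with black handle, 190 mm long, lying flat, beyond the button boxes. A bystander: leave it where it is.
- blank_stack: loose stack of aluminium blanks, 50 x 80 x 18 mm, on the robot's right, near side. A bystander: leave it where it is.
- gauge_block: loose steel block 30 x 30 x 50 mm tall, standing between the button boxes and the rail's end. A bystander: leave it where it is.
- brush: loose brush, 180 mm long, lying flat on the robot's right. A bystander: leave it where it is.
There are look-alikes about, which are no part of the job. What is shaped like the part that bears stop_top but green or yellow is not meant.

How it is judged (in metres and radians):
On the way, in this order (a step that is already met when the one before it is completed fails the run):
1. the carriage sits in the index (y of carriage_notch in the frame of index_stop between -0.003 and 0.003 m and value of joint plunger below 0.0035 m and velocity of joint carriage below 0.01 m/s), for 0.2 s.
2. the confirm button is pressed down (y of carriage_notch in the frame of index_stop between -0.003 and 0.003 m and value of joint plunger below 0.0035 m and value of joint confirm above 0.0045 m), for 0.02 s.
At the end, for the whole second after the job is handed in: The carriage rests with its notch within 3 mm of the plunger's line and the plunger sprung into it (travel under 3.5 mm); the confirm button has been pressed at least 4.5 mm of its 6 mm after that and is up again; the stop button is up; the bystanders are within 20 mm of where they stood (y of carriage_notch in the frame of index_stop between -0.003 and 0.003 m and value of joint plunger below 0.0035 m and value of joint each of confirm, stop below 0.001 m and linear speed of carriage below 0.01 m/s); the robot touches nothing.
It fails at once if the carriage was pushed more than 15 mm past the index (y of carriage_notch in the frame of index_stop above 0.015 m).
It fails at once if the confirm button was pressed before the carriage sat in the index (value of joint confirm above 0.003 m and not (y of carriage_notch in the frame of index_stop between -0.003 and 0.003 m and value of joint plunger below 0.0035 m)).
It fails at once if the stop button was pressed (value of joint stop above 0.002 m).
It fails at once if the carriage was pinched or rammed (more than 35 N from the fingers) (contact force between the fingers and carriage above 35 N).
It fails at once if a bystander was moved, lifted or knocked over (20 mm) (distance of any of wrench, tumbler, jar, screwdriver, blank_stack, gauge_block, brush from where it was at the start of the episode above 0.02 m).
It also fails if it takes over 61 s, if anything falls off the work surface, if the arm or the gripper's body presses on something with over 40 N, if the wrist force passes 120 N, or if a joint passes its speed limit or range.

ROBOT

A 6-joint arm with a two-finger parallel gripper is mounted at the origin on the work surface. World frame = base frame: x ahead of the robot, y to its left, z up, the work surface at z = 0. Lengths are in mm, angles in rad, forces in N, time in s.
With the tool pointing down it reaches from about 300 to 775 mm from the base axis. Payload 14.6 kg.
Tool frame: the origin (TCP) lies midway between the tips of the shut fingers; the grasp point (between the pads) lies 19 mm behind it; z points along the fingers, y is the direction in which the jaws open and shut (so a half turn about z gives the same grasp; the last joint's range is limited). The gripper opens to 94 mm and grips with 3 to 60 N. Pads are 16 mm wide; open, the fingers measure 119 mm over their backs; the gripper's body (75 mm by 177 mm) begins 78 mm behind the grasp point.
Start: joints at [1.236, 0.3, 1.521, -0, 1.321, -0.067], TCP at [145.533, 530.386, 205.446] pointing down, gripper open.
Joint ranges: [-3.03, 3.03], [-0.79, 2.21], [0.23, 2.52], [-1.04, 4.18], [0, 3.07], [-2.55, 2.55]. Speed limits (rad/s): [2.22, 2.22, 2.57, 3.14, 3.14, 3.14].

INTERFACE

Orientations are given as [roll, pitch, yaw] about the fixed x, y, z axes, in that order (R = Rz(yaw) Ry(pitch) Rx(roll)).
In Python, from cell import read_state, camera, get_calibration, sign_off gives the robot as it stands.
- The arm moves only by the tool carry_out, never from a script. Its argument "series" is a list of rows, each an object with "delta_pos": the shift along the world's x, y, z in mm, a list of three; "turn": the turn, a rotation vector about the world's x, y, z in rad, a list of three; "hand": the opening, from 0 (shut) to 1 (fully open). A call has 1 to 8 rows; each row is the pose to reach, as a shift and turn from the pose commanded when the call began; what a row does not reach only later rows make up. A row lasts 1/8 s, in which the tool goes at most 62.5 mm and 10.7 degrees, less where a joint would pass 70% of its speed; a pose out of reach is approached as far as the arm can. A call with a gripper value outside its range is refused whole. The fingers move at their own pace and stop on an object; "squeeze" is the grip in N (left out, the last holds). Time passes only in rows, so rows that repeat a pose let the fingers close. It gives the time, the measured TCP pose, the force and the opening at its end, in the units of the state.
- read_state(): the state, without advancing time (a new reading comes with each control period).
- camera(name): name is "scene" or "top" or "wrist"; returns the picture (480x640x3 uint8, red, green, blue); there is no depth.
- get_calibration(name): a dict with "intrinsics" (3x3 intrinsics, pixels), "pose" (4x4, takes a point from camera to world coordinates). Camera axes: x right, y down, z forward; pixel columns grow to the right and rows downward; lengths in mm; the calibration is good to about 2 mm. A picture is of the moment at which its call begins: read the wrist's pose just before it. get_calibration takes no time and is no camera call; for the wrist camera it gives the pose at the moment of the call.
- sign_off(): hands the job in, once; it reports no verdict.
The state is a dict: "clock": time; "joints": joint angles; "qd": joint speeds; "effort": joint torques, N m; "eef_pos": TCP position; "eef_rot": TCP orientation; "wrist_force": force on the tool from outside, world axes, zero at the start; "moment": the same for the moment, N m; "finger_gap": finger opening in mm.
Only numpy, scipy, OpenCV 4.12 (cv2) and the standard library are available. Lean on these libraries where they do the work, as an engineer would, in place of code of your own. Each camera call takes 0.05 s, during which the arm holds its last target.

## Working session

There is one attempt and no reset: what is moved stays moved. The work goes in short steps, Python scripts to look and compute and a tool call to move; the robot and the scene stay as the last step left them, time stands still between calls to the robot, and variables do not carry over. Pictures are saved under pics/ and viewed, and the job is handed in when it is done.

Besides the shell and the picture viewer there is one more tool, called after "Emit:" as name(argument=value, ...) on one line, values as JSON. carry_out: Moves the arm, as the interface text tells. Its arguments: {"type":"object","properties":{"series":{"type":"array"},"squeeze":{"type":"number"}},"required":["series"]}

```bash
ls; mkdir -p pics; python3 - <<'E'
from cell import *
import cv2
for n in ("scene","top","wrist"):
    c=get_calibration(n); print(n,c["intrinsics"],c["pose"])
    cv2.imwrite(f"pics/{n}0.png",camera(n)[:,:,::-1])
s=read_state()
print({k:s[k] for k in("clock","eef_pos","eef_rot","wrist_force","finger_gap")})
E
```

```text
pics
scene [[622.50398641   0.         314.94141476]
 [  0.         622.50398641 237.04357582]
 [  0.           0.           1.        ]] [[-7.93006839e-01  4.16914026e-01 -4.44210365e-01  1.32182788e+03]
 [ 6.08976966e-01  5.22199514e-01 -5.97038292e-01  1.01085685e+03]
 [-1.69472012e-02 -7.43969329e-01 -6.67998824e-01  1.19059439e+03]
 [ 0.00000000e+00  0.00000000e+00  0.00000000e+00  1.00000000e+00]]
top [[467.51583989   0.         315.46871193]
 [  0.         467.51583989 235.90533723]
 [  0.           0.           1.        ]] [[ 2.59734055e-02 -9.94869688e-01  9.77736451e-02  4.44773198e+02]
 [-9.99453811e-01 -2.78425224e-02 -1.78009366e-02  1.85138531e+01]
 [ 2.04318771e-02 -9.72578913e-02 -9.95049467e-01  1.32719524e+03]
 [ 0.00000000e+00  0.00000000e+00  0.00000000e+00  1.00000000e+00]]
wrist [[420.50686153   0.         320.8935757 ]
 [  0.         420.50686153 244.15126174]
 [  0.           0.           1.        ]] [[ 2.63415231e-01  9.31556239e-01  2.50629987e-01  7.17460978e+01]
 [ 9.64681763e-01 -2.54038489e-01 -6.96673643e-02  5.50149156e+02]
 [-1.22940464e-03  2.60129623e-01 -9.65572922e-01  3.85267152e+02]
 [ 0.00000000e+00  0.00000000e+00  0.00000000e+00  1.00000000e+00]]
{'clock': 0.15, 'eef_pos': array([145.46896327, 530.21910478, 205.02226549]), 'eef_rot': array([-3.14073980e+00, -3.61192345e-05,  2.87387018e+00]), 'wrist_force': array([0.38614976, 0.60318188, 0.32423538]), 'finger_gap': 93.97469252369507}
```

View pics/scene0.png

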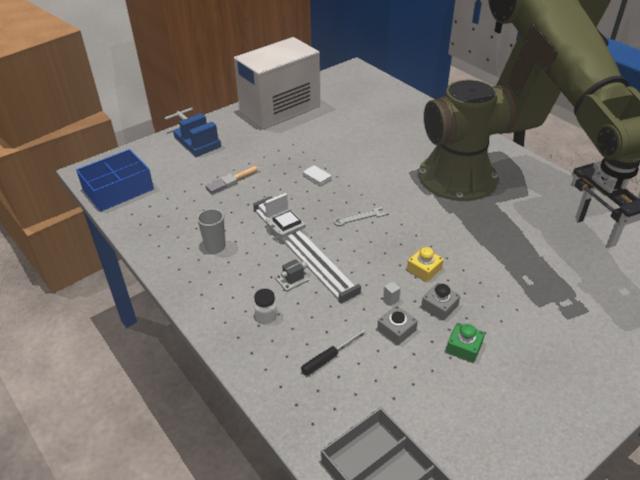

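View pics/top0.png

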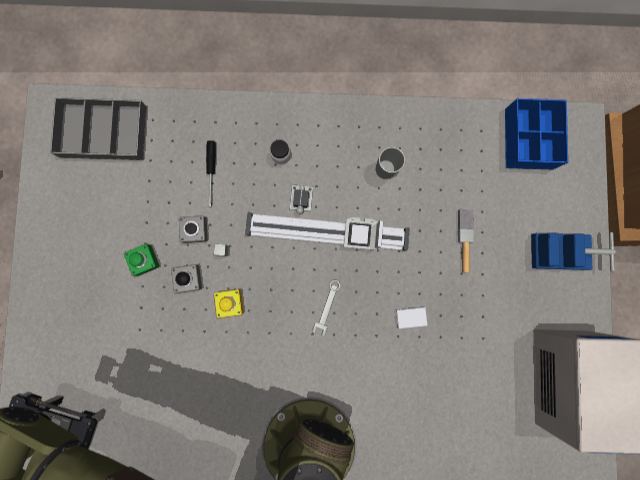

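View pics/wrist0.png

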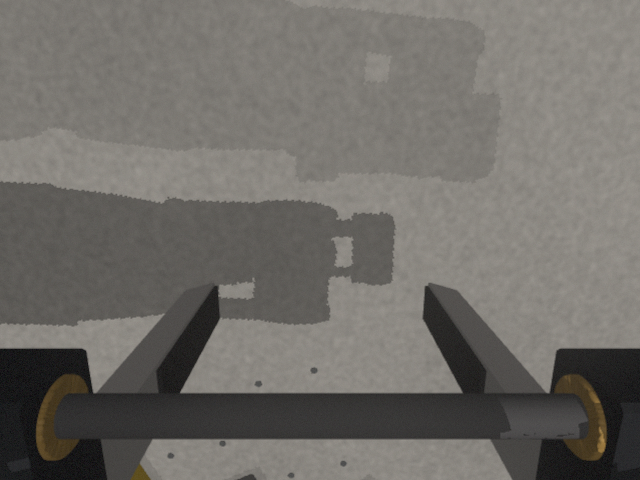

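The scene shows the carriage at the right (−y) end of the rail (top image about (363,233)). The index stop is at (300,197), and two grey button boxes are at (191,229) and (185,278). I'll zoom in next.

```bash
python3 - <<'E'
import cv2
t=cv2.imread("pics/top0.png"); s=cv2.imread("pics/scene0.png")
cv2.imwrite("pics/t_rail.png",cv2.resize(t[180:260,240:420],None,fx=4.4,fy=4.4,interpolation=cv2.INTER_CUBIC))
a=cv2.resize(t[205:305,145:255],None,fx=5,fy=5,interpolation=cv2.INTER_CUBIC)
cv2.imwrite("pics/t_btn.png",a)
cv2.imwrite("pics/s_rail.png",cv2.resize(s[185:305,240:370],None,fx=4.8,fy=4.8,interpolation=cv2.INTER_CUBIC))
cv2.imwrite("pics/s_btn.png",cv2.resize(s[270:350,360:480],None,fx=5,fy=5,interpolation=cv2.INTER_CUBIC))
E
```

```text
(no output)
```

View pics/t_rail.png

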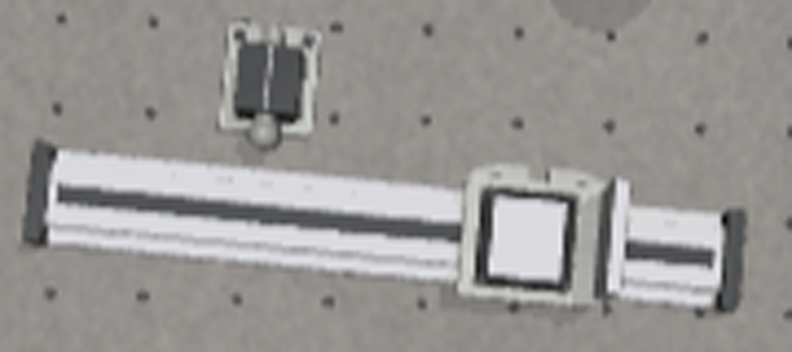

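View pics/t_btn.png

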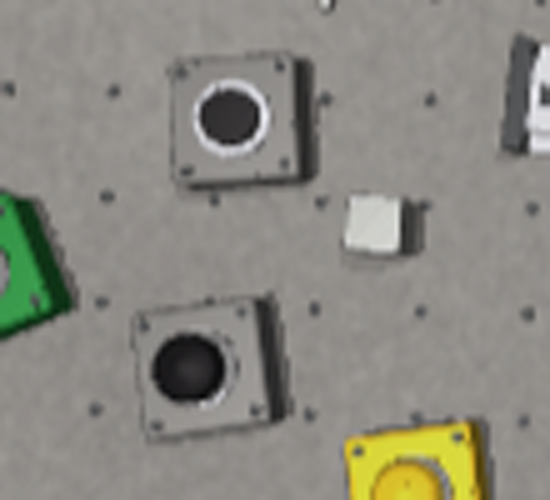

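View pics/s_rail.png

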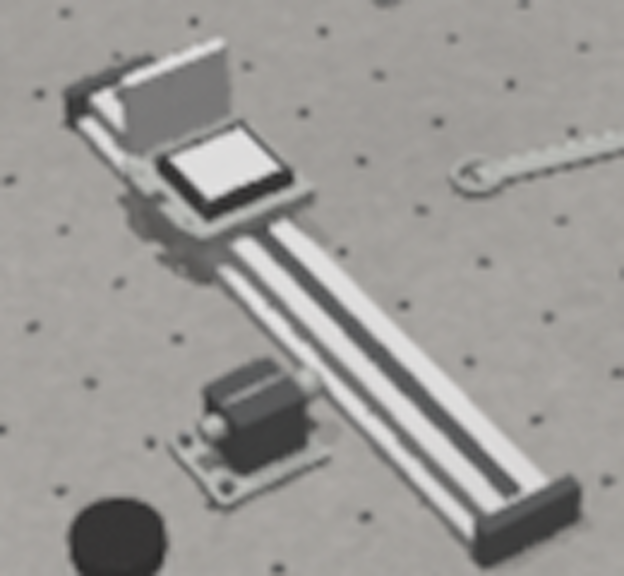

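View pics/s_btn.png

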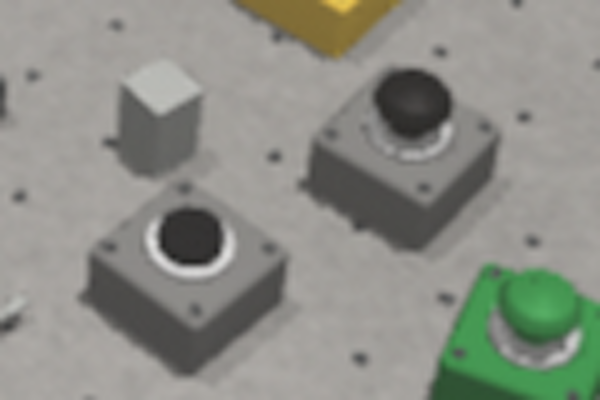

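The confirm button is the flat one with a light ring, at top pixel (191,229). The mushroom stop is at (184,278), nearer the robot. Next I'll measure with colour masks and ray casts.

```bash
cat > h.py <<'E'
import numpy as np, cv2
from cell import *
def ray(c,u,v):
    K=np.array(c["intrinsics"]);P=np.array(c["pose"])
    d=P[:3,:3]@np.linalg.solve(K,[u,v,1.]); return P[:3,3],d
def onz(c,u,v,z):
    o,d=ray(c,u,v); return (o+d*(z-o[2])/d[2])
def proj(c,p):
    K=np.array(c["intrinsics"]);P=np.array(c["pose"])
    q=K@(P[:3,:3].T@(np.array(p)-P[:3,3])); return q[:2]/q[2]
def tri(c1,p1,c2,p2):
    o1,d1=ray(c1,*p1);o2,d2=ray(c2,*p2)
    A=np.c_[d1,-d2];t=np.linalg.lstsq(A,o2-o1,rcond=None)[0]
    a=o1+d1*t[0];b=o2+d2*t[1];return (a+b)/2,np.linalg.norm(a-b)
E
python3 - <<'E'
from h import *
np.set_printoptions(precision=1,suppress=True)
T=get_calibration("top");S=get_calibration("scene")
t=cv2.imread("pics/top0.png");s=cv2.imread("pics/scene0.png")
def blobs(img,lo,hi,box,amin):
    x0,y0,x1,y1=box
    m=cv2.inRange(img[y0:y1,x0:x1],lo,hi)
    for c in cv2.findContours(m,cv2.RETR_EXTERNAL,cv2.CHAIN_APPROX_NONE)[0]:
        a=cv2.contourArea(c)
        if a>amin:
            r=cv2.minAreaRect(c);M=cv2.moments(c)
            yield np.array([M['m10']/M['m00']+x0,M['m01']/M['m00']+y0]),a,r
print("confirm dark top")
for p,a,r in blobs(t,(0,0,0),(70,70,70),(178,215,205,243),20): print(p,a,r[1],onz(T,*p,53)); pc=p
for p,a,r in blobs(s,(0,0,0),(65,65,65),(385,305,412,330),20): print(p,a,r[1],onz(S,*p,53)); ps=p
print("tri",tri(T,pc,S,ps))
print("stop")
for p,a,r in blobs(t,(0,0,0),(70,70,70),(170,265,196,293),20): print(p,a,onz(T,*p,68))
print("caps / dark")
for p,a,r in blobs(t,(0,0,0),(95,95,95),(240,205,258,245),20): print(p,a,r,onz(T,*p,30))
for p,a,r in blobs(t,(0,0,0),(95,95,95),(400,220,415,255),20): print(p,a,r,onz(T,*p,30))
print("block")
for p,a,r in blobs(t,(0,0,0),(90,90,90),(288,185,315,212),10): print(p,a,r,onz(T,*p,48))
print("plate top white")
z=4.4
for q,h in [((618,180),95),((622,292),95),((547,170),33),((264,130),33),((30,192),30),((738,260),30),((268,75),48)]:
    print(q,h,onz(T,q[0]/z+240,q[1]/z+180,h))
E
```

```text
confirm dark top
[190.5 228.1] 82.0 (10.0, 11.0) [581.9 337.2  53. ]
[397.6 317. ] 91.0 (10.0, 11.0) [585.  343.6  53. ]
tri (array([581.9, 339.4,  46.9]), np.float64(1.996785661317187))
stop
[182.4 278.2] 131.5 [445.2 348.   68. ]
caps / dark
[248.3 224. ] 81.0 ((8.539604187011719, 18.603961944580078), (5.174193382263184, 22.985361099243164), 5.7105937004089355) [600.3 183.3  30. ]
[405.7 239.4] 75.5 ((5.643564224243164, 19.064355850219727), (5.2736968994140625, 22.48784065246582), 5.710592269897461) [ 569.5 -257.4   30. ]
block
[304.5 199. ] 93.5 ((16.323169708251953, 15.59146499633789), (6.736323833465576, 20.981992721557617), 6.34019136428833) [672.4  28.8  48. ]
[296.5 197.9] 84.5 ((8.588496208190918, 11.672564506530762), (6.452342987060547, 18.957914352416992), 3.814074993133545) [674.8  50.8  48. ]
plate top white
(618, 180) 95 [ 610.8 -175.6   95. ]
(622, 292) 95 [ 542.9 -178.9   95. ]
(547, 170) 33 [ 624.3 -140.    33. ]
(264, 130) 33 [644.7  40.5  33. ]
(30, 192) 30 [601.2 187.5  30. ]
(738, 260) 30 [ 570.5 -263.    30. ]
(268, 75) 48 [677.5  38.8  48. ]
```

Emit:
carry_out(series=[{"delta_pos": [45,-40,10],"turn": [0,0,-0.17],"hand": 0},{"delta_pos": [90,-80,20],"turn": [0,0,-0.34],"hand": 0},{"delta_pos": [135,-122,25],"turn": [0,0,-0.51],"hand": 0},{"delta_pos": [175,-168,25],"turn": [0,0,-0.68],"hand": 0},{"delta_pos": [205,-220,25],"turn": [0,0,-0.85],"hand": 0},{"delta_pos": [235,-272,25],"turn": [0,0,-1.02],"hand": 0},{"delta_pos": [260,-325,25],"turn": [0,0,-1.2],"hand": 0},{"delta_pos": [280,-380,25],"turn": [0,0,-1.373],"hand": 0}], squeeze=20)

```text
clock: 1.15
eef_pos: [426.0, 148.5, 230.3]
eef_rot: [-3.141, 0.0, 1.495]
wrist_force: [1.0, 1.4, -0.7]
finger_gap: 17.4
```

Emit:
carry_out(series=[{"delta_pos": [22,-53,0],"turn": [0,0,0],"hand": 0},{"delta_pos": [44,-106,0],"turn": [0,0,0],"hand": 0},{"delta_pos": [66,-160,0],"turn": [0,0,0],"hand": 0},{"delta_pos": [88,-213,0],"turn": [0,0,0],"hand": 0},{"delta_pos": [110,-266,0],"turn": [0,0,0],"hand": 0},{"delta_pos": [132,-320,0],"turn": [0,0,0],"hand": 0},{"delta_pos": [147,-375,0],"turn": [0,0,0],"hand": 0},{"delta_pos": [147,-375,0],"turn": [0,0,0],"hand": 0}])

```text
clock: 2.15
eef_pos: [572.4, -227.7, 229.0]
eef_rot: [-3.14, -0.0, 1.497]
wrist_force: [-0.3, 0.2, -0.4]
finger_gap: 0.4
```

```bash
python3 - <<'E'
from h import *
np.set_printoptions(precision=2,suppress=True)
c=get_calibration("wrist");cv2.imwrite("pics/w1.png",camera("wrist")[:,:,::-1])
np.save("w1K.npy",c["intrinsics"]);np.save("w1P.npy",c["pose"])
s=read_state();print(s["eef_pos"],s["eef_rot"],s["finger_gap"],s["clock"]); print(c["pose"])
E
```

```text
[ 572.25 -225.78  229.33] [-3.14 -0.    1.5 ] 0.5163468781203076 2.2
[[   1.     -0.07   -0.02  577.86]
 [  -0.07   -0.96   -0.26 -152.25]
 [  -0.      0.26   -0.97  409.35]
 [   0.      0.      0.      1.  ]]
```

View pics/w1.png

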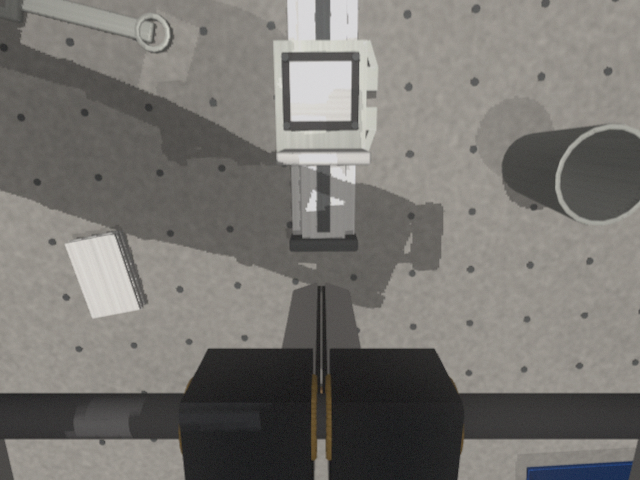

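The wrist view shows the plate's top strip at rows ~151–164, columns 277–369. The width of 92 px is 70 mm at z=95, as expected. The notch is at (372,98), and the rail runs vertically.

```bash
python3 - <<'E'
from h import *
np.set_printoptions(precision=2,suppress=True)
im=cv2.imread("pics/w1.png");c={"intrinsics":np.load("w1K.npy"),"pose":np.load("w1P.npy")}
cv2.imwrite("pics/w1z.png",cv2.resize(im[30:260,260:400],None,fx=2.6*1.65/2*1.2,fy=2.6*1.65/2*1.2,interpolation=cv2.INTER_CUBIC))
g=cv2.cvtColor(im,cv2.COLOR_BGR2GRAY)
for col in (285,300,345,360): print(col,g[144:175,col])
print("notch col 373",g[80:115,373],g[80:115,370])
d=np.array([.0697,.9976])
def s(p): return p[:2]@d
for q,h in [((277,164),95),((369,164),95),((277,151),95),((373,98),33),((323,245),30),((357,242),30),((291,242),30)]:
    p=onz(c,*q,h);print(q,p,"s",s(p))
E
```

```text
285 [189 191 189 187 164 119  96 111 146 179 202 209 208 205 203 201 194 191
 180 155 122  81  78  91 100 101  99  99 103 101 102]
300 [189 187 187 184 160 114  99 114 150 183 204 214 216 215 213 213 214 214
 211 196 167 133 116 118 117 121 118 120 118 119 117]
345 [184 181 180 173 146 109 101 120 158 186 200 207 205 206 206 204 201 198
 190 174 148 142 156 161 162 164 170 170 171 175 177]
360 [177 176 177 168 142 107 104 125 158 187 200 201 204 203 205 204 200 199
 190 172 146 143 146 148 151 152 154 155 153 150 152]
notch col 373 [197 199 199 199 196 199 199 198 197 189 162 112 100 108 106 105 106 112
 133 156 152 158 156 158 159 158 164 186 196 196 198 199 197 198 198] [201 202 201 199 199 200 199 199 198 190 161 108  99 103 103 103 106 108
 128 152 159 158 158 158 155 155 161 184 197 199 199 197 199 198 198]
(277, 164) [ 542.78 -173.76   95.  ] s -135.5064971492607
(369, 164) [ 610.36 -178.64   95.  ] s -135.6685742224635
(277, 151) [ 543.71 -164.44   95.  ] s -126.1460674805127
(373, 98) [ 622.49 -129.03   33.  ] s -85.33672800700921
(323, 245) [ 571.01 -255.58   30.  ] s -215.16903745540665
(357, 242) [ 602.86 -254.95   30.  ] s -212.32150559115215
(291, 242) [ 541.42 -250.55   30.  ] s -212.21485004569217
```

View pics/w1z.png

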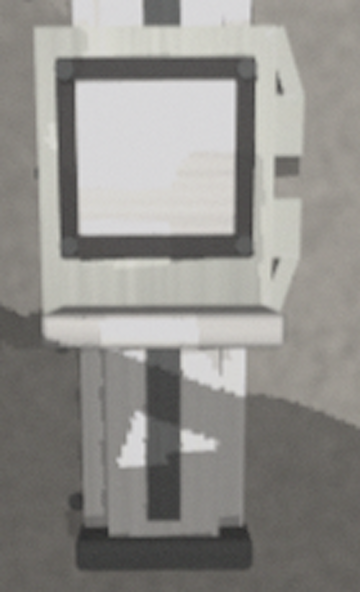

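Emit:
carry_out(series=[{"delta_pos": [1,0,-60],"turn": [0,0,0],"hand": 0},{"delta_pos": [1,0,-115],"turn": [0,0,0],"hand": 0},{"delta_pos": [1,0,-155],"turn": [0,0,0],"hand": 0},{"delta_pos": [1,0,-175],"turn": [0,0,0],"hand": 0},{"delta_pos": [1,0,-175],"turn": [0,0,0],"hand": 0},{"delta_pos": [2,20,-175],"turn": [0,0,0],"hand": 0},{"delta_pos": [3,30,-175],"turn": [0,0,0],"hand": 0},{"delta_pos": [3,30,-175],"turn": [0,0,0],"hand": 0}])

```text
clock: 3.2
eef_pos: [576.1, -193.6, 56.5]
eef_rot: [3.14, 0.0, 1.502]
wrist_force: [-0.1, -0.3, -0.4]
finger_gap: 0.6
```

```bash
python3 - <<'E'
from h import *
np.set_printoptions(precision=2,suppress=True)
s=read_state();print(s["eef_pos"],s["eef_rot"],s["wrist_force"],s["clock"])
cv2.imwrite("pics/w2.png",camera("wrist")[:,:,::-1])
E
```

```text
[ 576.09 -193.58   56.45] [3.14 0.   1.5 ] [-0.14 -0.26 -0.36] 3.2
```

View pics/w2.png

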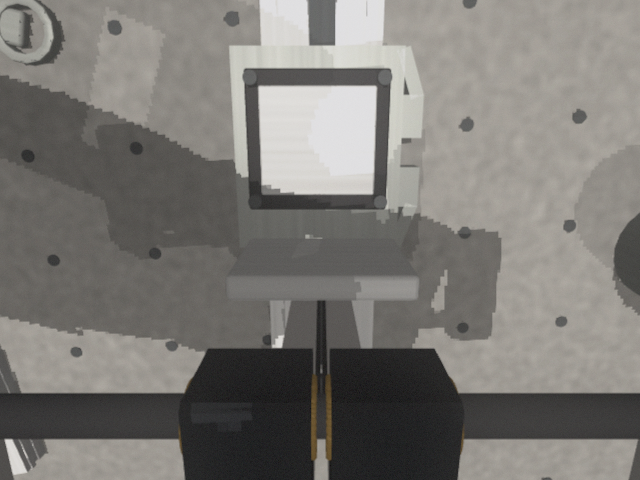

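Emit:
carry_out(series=[{"delta_pos": [0.2,3,0],"turn": [0,0,0],"hand": 0},{"delta_pos": [0.4,6,0],"turn": [0,0,0],"hand": 0},{"delta_pos": [0.6,9,0],"turn": [0,0,0],"hand": 0},{"delta_pos": [0.8,12,0],"turn": [0,0,0],"hand": 0},{"delta_pos": [1,15,0],"turn": [0,0,0],"hand": 0},{"delta_pos": [1.3,19,0],"turn": [0,0,0],"hand": 0},{"delta_pos": [1.6,23,0],"turn": [0,0,0],"hand": 0},{"delta_pos": [1.9,27,0],"turn": [0,0,0],"hand": 0}])

```text
clock: 4.25
eef_pos: [577.4, -167.3, 55.4]
eef_rot: [-3.142, -0.0, 1.501]
wrist_force: [-0.6, -1.3, -0.4]
finger_gap: 0.2
```

```bash
python3 - <<'E'
from h import *
np.set_printoptions(precision=2,suppress=True)
s=read_state();print(s["eef_pos"],s["eef_rot"],s["wrist_force"],s["clock"])
c=get_calibration("wrist");im=camera("wrist")[:,:,::-1];cv2.imwrite("pics/w3.png",im)
E
```

```text
[ 577.43 -167.31   55.45] [-3.14 -0.    1.5 ] [-0.58 -1.26 -0.4 ] 4.25
```

View pics/w3.png

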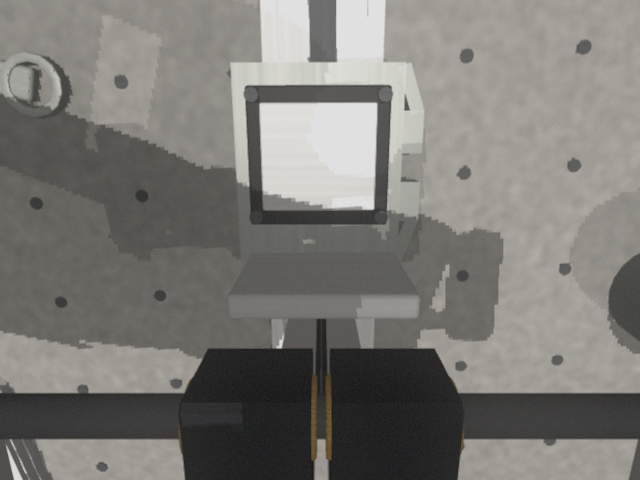

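Emit:
carry_out(series=[{"delta_pos": [0.5,7,0],"turn": [0,0,0],"hand": 0},{"delta_pos": [1.2,17,0],"turn": [0,0,0],"hand": 0},{"delta_pos": [2.1,30,0],"turn": [0,0,0],"hand": 0},{"delta_pos": [3,43,0],"turn": [0,0,0],"hand": 0},{"delta_pos": [3.9,56,0],"turn": [0,0,0],"hand": 0},{"delta_pos": [4.7,67,0],"turn": [0,0,0],"hand": 0},{"delta_pos": [5.3,76,0],"turn": [0,0,0],"hand": 0},{"delta_pos": [5.7,82,0],"turn": [0,0,0],"hand": 0}])

```text
clock: 5.3
eef_pos: [583.2, -85.0, 55.5]
eef_rot: [3.142, 0.0, 1.501]
wrist_force: [-0.1, -2.0, 0.0]
finger_gap: 0.5
```

```bash
cat > look.py <<'E'
import sys
from h import *
np.set_printoptions(precision=2,suppress=True)
n=sys.argv[1]
s=read_state();print(s["eef_pos"],s["eef_rot"],s["wrist_force"],s["clock"])
c=get_calibration("wrist");im=camera("wrist")[:,:,::-1];cv2.imwrite(f"pics/{n}.png",im)
np.save(n+"K.npy",c["intrinsics"]);np.save(n+"P.npy",c["pose"])
E
python3 look.py w4
```

```text
[583.2  -85.05  55.47] [3.14 0.   1.5 ] [-0.13 -1.96  0.  ] 5.3
```

View pics/w4.png

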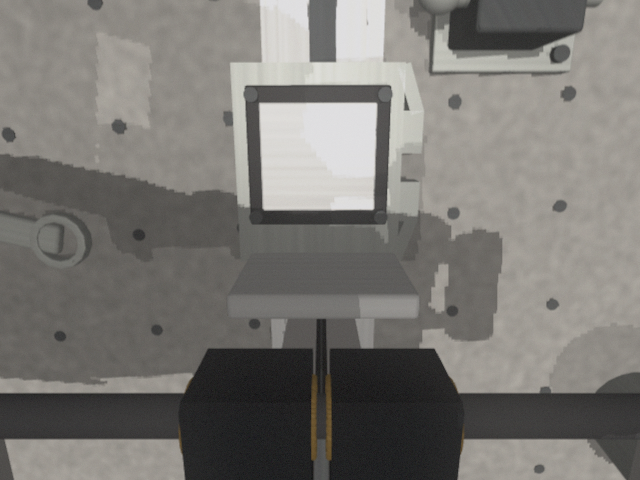

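The push plate is still held by the fingers (its edge is unchanged at row 318). The plunger's nose is appearing at about (437,2), and the notch is at about (412,167).

```bash
python3 - <<'E'
from h import *
im=cv2.imread("pics/w4.png");c={"intrinsics":np.load("w4K.npy"),"pose":np.load("w4P.npy")}
g=cv2.cvtColor(im,cv2.COLOR_BGR2GRAY)
print(g[140:195,414])
d=np.array([.0697,.9976])
for q,h in [((412,167),33),((437,0),33),((520,2),48),((502,73),0),((432,73),2),((324,318),95)]:
    p=onz(c,*q,h);print(q,p,"s",p[:2]@d)
E
```

```text
[194 192 187 181 179 176 170 169 170 170 169 170 165 152 140 140 141 142
 142 142 143 141 142 143 141 143 140 138 137 132 134 133 134 135 137 137
 139 139 134 113  90 112 151 162 163 165 164 166 164 163 164 162 162 161
 163]
(412, 167) [629.83157557 -29.32268434  33.        ] s 14.646950916716536
(437, 0) [641.43847634  41.16706835  33.        ] s 85.77652918754252
(520, 2) [670.59105007  34.41474698  48.        ] s 81.07234778075559
(502, 73) [684.12861314  12.81300217   0.        ] s 60.46601529862854
(432, 73) [647.12870766  15.11609068   2.        ] s 60.18468298911153
(324, 318) [584.46124601 -75.42625914  95.        ] s -34.50828727449218
```

Emit:
carry_out(series=[{"delta_pos": [0.4,6,0],"turn": [0,0,0],"hand": 0},{"delta_pos": [0.9,13,0],"turn": [0,0,0],"hand": 0},{"delta_pos": [1.4,20,0],"turn": [0,0,0],"hand": 0},{"delta_pos": [1.8,26,0],"turn": [0,0,0],"hand": 0},{"delta_pos": [2.2,31,0],"turn": [0,0,0],"hand": 0},{"delta_pos": [2.4,35,0],"turn": [0,0,0],"hand": 0},{"delta_pos": [2.6,38,0],"turn": [0,0,0],"hand": 0},{"delta_pos": [2.8,40,0],"turn": [0,0,0],"hand": 0}])

```text
clock: 6.35
eef_pos: [585.8, -46.3, 55.4]
eef_rot: [-3.141, 0.001, 1.501]
wrist_force: [-1.8, -8.1, 0.9]
finger_gap: 0.5
```

```bash
python3 look.py w5
```

```text
[585.8  -46.3   55.44] [-3.14  0.    1.5 ] [-1.81 -8.11  0.88] 6.35
```

View pics/w5.png

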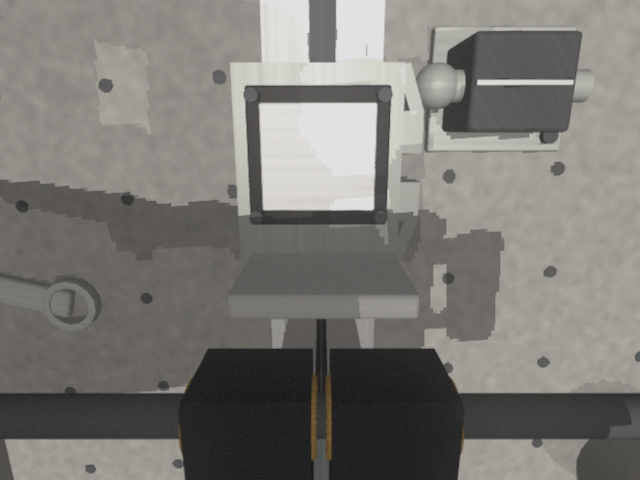

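```bash
cat > m.py <<'E'
import sys
from h import *
n=sys.argv[1]
im=cv2.imread(f"pics/{n}.png");c={"intrinsics":np.load(n+"K.npy"),"pose":np.load(n+"P.npy")}
d=np.array([.0697,.9976])
for a in sys.argv[2:]:
    u,v,h=map(float,a.split(","))
    p=onz(c,u,v,h);print(a,p.round(1),"s %.1f"%(p[:2]@d))
E
python3 m.py w5 412,167,33 437,86,33 455,84,33 524,82.5,48 430,152,2 433,28,2
python3 - <<'E'
import cv2
im=cv2.imread("pics/w5.png")
cv2.imwrite("pics/w5z.png",cv2.resize(im[20:220,380:600],None,fx=3,fy=3,interpolation=cv2.INTER_CUBIC))
E
```

```text
412,167,33 [632.5   9.4  33. ] s 53.5
437,86,33 [644.2  44.9  33. ] s 89.7
455,84,33 [652.3  45.2  33. ] s 90.5
524,82.5,48 [676.5  42.6  48. ] s 89.7
430,152,2 [648.7  13.7   2. ] s 58.9
433,28,2 [650.3  75.    2. ] s 120.1
```

View pics/w5z.png

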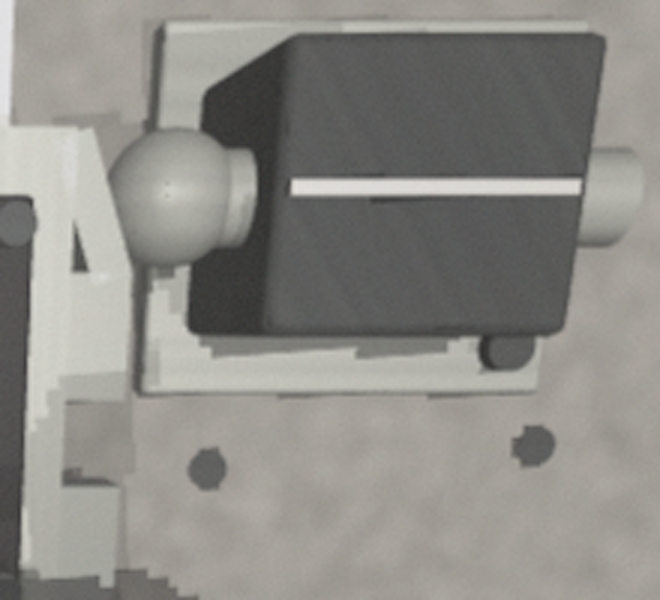

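The plunger line is at s≈89.7 by both nose and block line, with the foot's middle at 89.5 as a check. The notch is at 53.5, so about 36 mm remain. I'll push 28 mm slowly.

Emit:
carry_out(series=[{"delta_pos": [0.3,4,0],"turn": [0,0,0],"hand": 0},{"delta_pos": [0.6,8,0],"turn": [0,0,0],"hand": 0},{"delta_pos": [0.8,12,0],"turn": [0,0,0],"hand": 0},{"delta_pos": [1.1,16,0],"turn": [0,0,0],"hand": 0},{"delta_pos": [1.4,20,0],"turn": [0,0,0],"hand": 0},{"delta_pos": [1.6,23,0],"turn": [0,0,0],"hand": 0},{"delta_pos": [1.8,26,0],"turn": [0,0,0],"hand": 0},{"delta_pos": [2,28,0],"turn": [0,0,0],"hand": 0}])

```text
clock: 7.4
eef_pos: [587.8, -18.1, 55.5]
eef_rot: [-3.141, 0.001, 1.501]
wrist_force: [-1.1, -3.4, 1.3]
finger_gap: 0.2
```

```bash
python3 look.py w6; python3 - <<'E'
import cv2
im=cv2.imread("pics/w6.png")
cv2.imwrite("pics/w6z.png",cv2.resize(im[90:240,380:600],None,fx=3,fy=3,interpolation=cv2.INTER_CUBIC))
E
```

```text
[587.76 -18.09  55.46] [-3.14  0.    1.5 ] [-1.11 -3.41  1.32] 7.4
```

View pics/w6z.png

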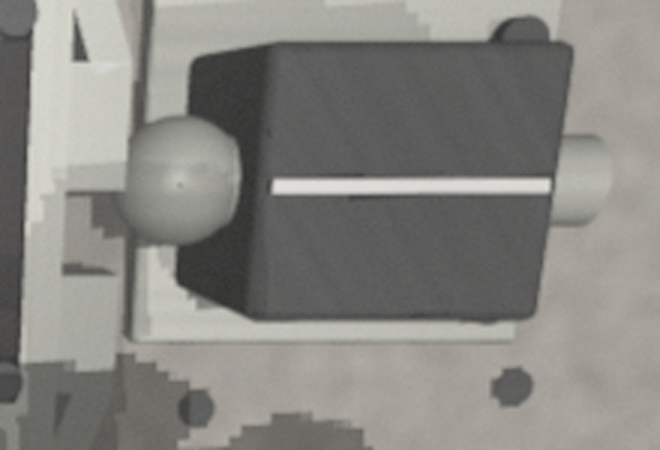

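The notch (row ~167) is still about 7.5 mm short of the plunger (row ~150). I'll go on in small steps.

Emit:
carry_out(series=[{"delta_pos": [0.1,1,0],"turn": [0,0,0],"hand": 0},{"delta_pos": [0.1,2,0],"turn": [0,0,0],"hand": 0},{"delta_pos": [0.2,3,0],"turn": [0,0,0],"hand": 0},{"delta_pos": [0.3,4,0],"turn": [0,0,0],"hand": 0},{"delta_pos": [0.3,4,0],"turn": [0,0,0],"hand": 0}])

```text
clock: 8.07
eef_pos: [588.4, -13.3, 55.5]
eef_rot: [3.141, -0.0, 1.501]
wrist_force: [-0.2, -0.3, 0.4]
finger_gap: 0.4
```

```bash
python3 look.py w7; python3 - <<'E'
import cv2
im=cv2.imread("pics/w7.png")
cv2.imwrite("pics/w7z.png",cv2.resize(im[90:330,380:600],None,fx=2.5,fy=2.5,interpolation=cv2.INTER_CUBIC))
E
```

```text
[588.35 -13.3   55.46] [ 3.14 -0.    1.5 ] [-0.25 -0.35  0.4 ] 8.075
```

View pics/w7z.png

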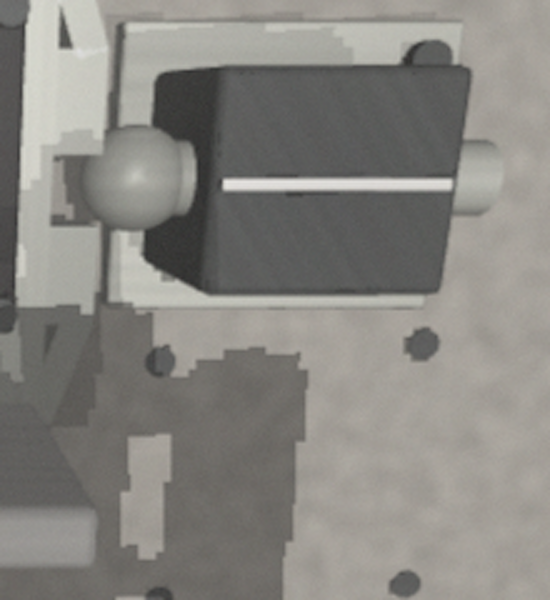

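Emit:
carry_out(series=[{"delta_pos": [0,0.5,0],"turn": [0,0,0],"hand": 0},{"delta_pos": [0.1,1,0],"turn": [0,0,0],"hand": 0},{"delta_pos": [0.1,1.5,0],"turn": [0,0,0],"hand": 0},{"delta_pos": [0.1,1.5,0],"turn": [0,0,0],"hand": 0}])

```text
clock: 8.62
eef_pos: [588.3, -12.1, 55.5]
eef_rot: [3.142, -0.0, 1.501]
wrist_force: [0.1, -0.2, -0.2]
finger_gap: 0.4
```

```bash
python3 look.py w8; python3 - <<'E'
import cv2
im=cv2.imread("pics/w8.png")
cv2.imwrite("pics/w8z.png",cv2.resize(im[90:330,380:600],None,fx=2.5,fy=2.5,interpolation=cv2.INTER_CUBIC))
E
```

```text
[588.34 -12.05  55.45] [ 3.14 -0.    1.5 ] [ 0.1  -0.18 -0.23] 8.625
```

View pics/w8z.png

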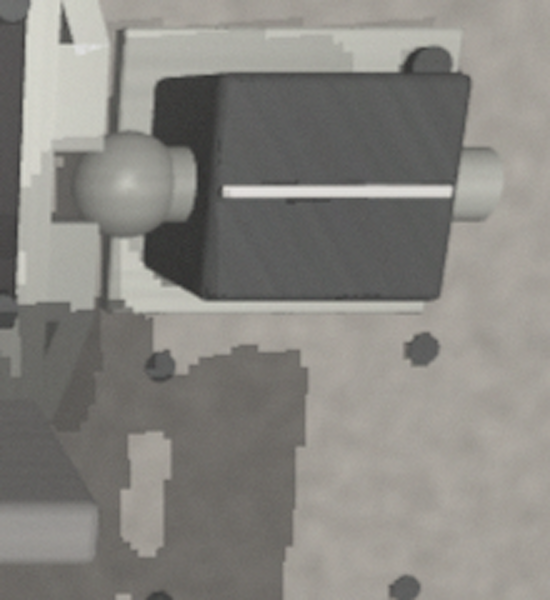

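The carriage has drawn itself clear of the fingers. The plunger (zoom row 184) sits in the notch (150–222, middle 186), and the force is about 0. I'll back off, rise, and check from above.

Emit:
carry_out(series=[{"delta_pos": [-0.5,-8,0],"turn": [0,0,0],"hand": 0},{"delta_pos": [-1.5,-22,0],"turn": [0,0,0],"hand": 0},{"delta_pos": [-2,-30,15],"turn": [0,0,0],"hand": 0},{"delta_pos": [-2,-30,70],"turn": [0,0,0],"hand": 0},{"delta_pos": [-2,-30,125],"turn": [0,0,0],"hand": 0},{"delta_pos": [-2,-30,155],"turn": [0,0,0],"hand": 0},{"delta_pos": [-2,-15,155],"turn": [0,0,0],"hand": 0},{"delta_pos": [-2,-15,155],"turn": [0,0,0],"hand": 0}])

```text
clock: 9.68
eef_pos: [585.9, -26.4, 209.9]
eef_rot: [-3.141, -0.0, 1.502]
wrist_force: [0.6, 1.2, -0.0]
finger_gap: 0.5
```

```bash
python3 look.py w9
```

```text
[585.92 -26.39 209.87] [-3.14 -0.    1.5 ] [ 0.65  1.19 -0.04] 9.675
```

View pics/w9.png

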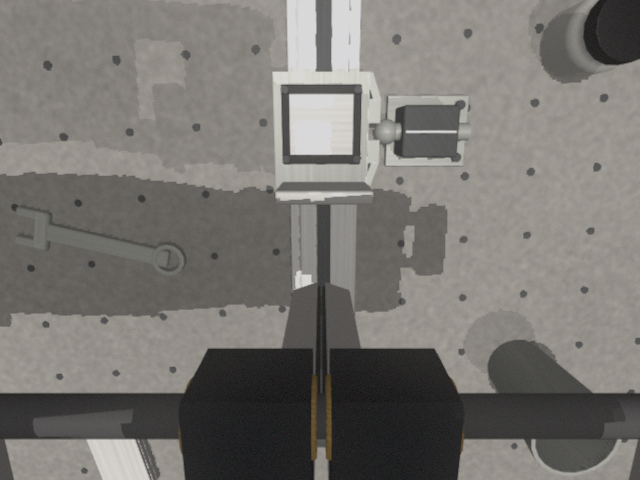

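```bash
python3 m.py w9 323,203,95 323,190,95 387,131,33 432,132,48 374,128,33
python3 - <<'E'
import cv2
im=cv2.imread("pics/w9.png")
cv2.imwrite("pics/w9z.png",cv2.resize(im[65:215,265:485],None,fx=3.5,fy=3.5,interpolation=cv2.INTER_CUBIC))
E
```

```text
323,203,95 [588.3  -0.6  95. ] s 40.4
323,190,95 [588.9   8.6  95. ] s 49.6
387,131,33 [644.   44.9  33. ] s 89.7
432,132,48 [677.1  41.9  48. ] s 89.0
374,128,33 [633.5  48.   33. ] s 92.0
```

View pics/w9z.png

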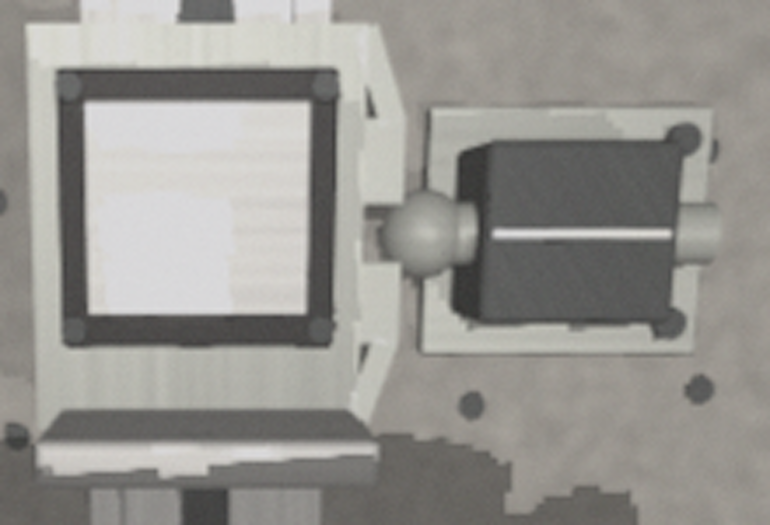

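Seated check: push face at s = 40.4, plus 50, gives the notch at 90.4 against the plunger at 89.7, and the nose is visibly in the notch. Next is the confirm button.

Emit:
carry_out(series=[{"delta_pos": [-0.5,40,0],"turn": [0,0,0],"hand": 0},{"delta_pos": [-1,95,0],"turn": [0,0,0],"hand": 0},{"delta_pos": [-1.5,150,0],"turn": [0,0,0],"hand": 0},{"delta_pos": [-2,205,0],"turn": [0,0,0],"hand": 0},{"delta_pos": [-3,255,0],"turn": [0,0,0],"hand": 0},{"delta_pos": [-3,285,0],"turn": [0,0,0],"hand": 0},{"delta_pos": [-3,290,0],"turn": [0,0,0],"hand": 0},{"delta_pos": [-3,290,0],"turn": [0,0,0],"hand": 0}])

```text
clock: 10.72
eef_pos: [583.3, 262.1, 209.6]
eef_rot: [-3.14, 0.001, 1.501]
wrist_force: [0.6, -0.7, -0.8]
finger_gap: 0.1
```

```bash
python3 look.py w10
```

```text
[583.28 262.15 209.64] [-3.14  0.    1.5 ] [ 0.64 -0.72 -0.79] 10.725
```

View pics/w10.png

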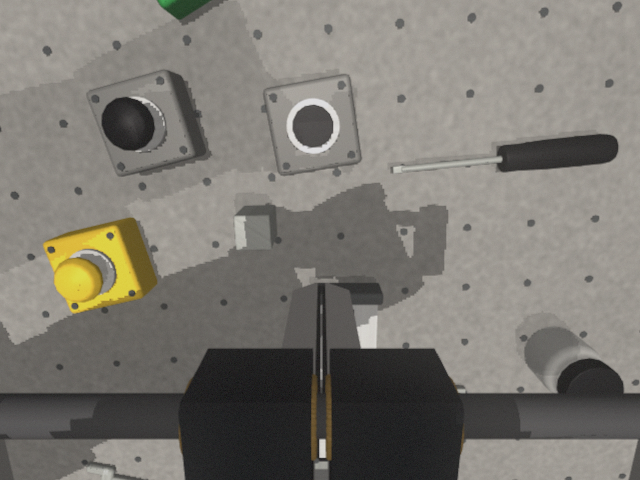

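The flat confirm button is at about (313,126), with the black mushroom at (128,123).

```bash
python3 - <<'E'
from h import *
im=cv2.imread("pics/w10.png");c={"intrinsics":np.load("w10K.npy"),"pose":np.load("w10P.npy")}
g=cv2.cvtColor(im,cv2.COLOR_BGR2GRAY)[95:158,280:346]
cs=cv2.findContours(cv2.inRange(g,0,95),cv2.RETR_EXTERNAL,cv2.CHAIN_APPROX_NONE)[0]
for k in cs:
    if cv2.contourArea(k)>200:
        (u,v),ax,_=cv2.fitEllipse(k);u+=280;v+=95;p=onz(c,u,v,53)
        print("button",u,v,ax,"diam mm",np.mean(ax)*np.linalg.norm(onz(c,u+1,v,53)-p),p)
cs=cv2.findContours(cv2.inRange(g,205,255),cv2.RETR_EXTERNAL,cv2.CHAIN_APPROX_NONE)[0]
k=max(cs,key=cv2.contourArea);(u,v),ax,_=cv2.fitEllipse(k);print("ring",u+280,v+95,ax,onz(c,u+280,v+95,44))
E
```

```text
button 312.61949920654297 125.68488121032715 (39.112579345703125, 40.57517623901367) diam mm 30.729652919105096 [581.30450375 341.36798253  53.        ]
ring 312.5666275024414 125.41613578796387 (51.00009536743164, 53.456050872802734) [581.08721099 341.66965031  44.        ]
```

Emit:
carry_out(series=[{"delta_pos": [-1,40,0],"turn": [0,0,0],"hand": 0},{"delta_pos": [-2,75,-20],"turn": [0,0,0],"hand": 0},{"delta_pos": [-2,79,-65],"turn": [0,0,0],"hand": 0},{"delta_pos": [-2,79,-110],"turn": [0,0,0],"hand": 0},{"delta_pos": [-2,79,-135],"turn": [0,0,0],"hand": 0},{"delta_pos": [-2,79,-145],"turn": [0,0,0],"hand": 0},{"delta_pos": [-2,79,-145],"turn": [0,0,0],"hand": 0},{"delta_pos": [-2,79,-145],"turn": [0,0,0],"hand": 0}])

```text
clock: 11.78
eef_pos: [582.0, 341.9, 67.0]
eef_rot: [3.14, -0.001, 1.5]
wrist_force: [-0.3, 0.5, 0.7]
finger_gap: 0.6
```

```bash
python3 look.py w11; python3 - <<'E'
from h import *
cv2.imwrite("pics/s11.png",cv2.resize(camera("scene")[180:420,330:510,::-1],None,fx=2.5,fy=2.5,interpolation=cv2.INTER_CUBIC))
E
```

```text
[582.04 341.89  66.99] [ 3.14 -0.    1.5 ] [-0.33  0.48  0.67] 11.775
```

View pics/s11.png

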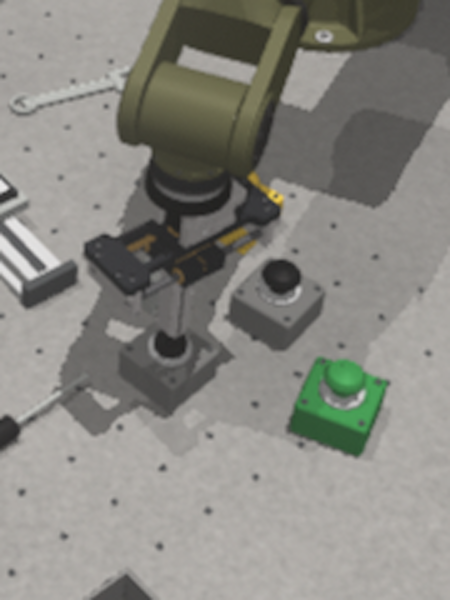

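View pics/w11.png

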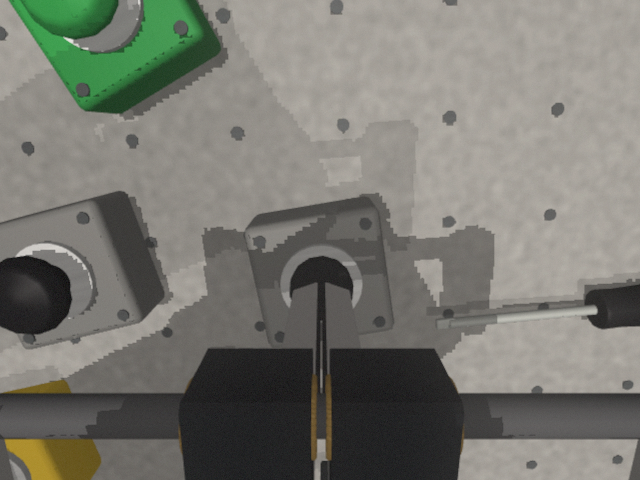

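The fingertips are centred over the flat button, well clear of the mushroom button. Pressing.

Emit:
carry_out(series=[{"delta_pos": [0,0,-8],"turn": [0,0,0],"hand": 0},{"delta_pos": [0,0,-13],"turn": [0,0,0],"hand": 0},{"delta_pos": [0,0,-16],"turn": [0,0,0],"hand": 0},{"delta_pos": [0,0,-18],"turn": [0,0,0],"hand": 0},{"delta_pos": [0,0,-19],"turn": [0,0,0],"hand": 0},{"delta_pos": [0,0,-19.5],"turn": [0,0,0],"hand": 0},{"delta_pos": [0,0,-19.5],"turn": [0,0,0],"hand": 0}])

```text
clock: 12.75
eef_pos: [581.3, 341.9, 47.2]
eef_rot: [3.141, -0.0, 1.501]
wrist_force: [-6.9, -3.5, 12.0]
finger_gap: 0.5
```

It's at z 47.2 with 12 N, more than the 5 N spring, so it's on its stop. Now I let go and rise.

Emit:
carry_out(series=[{"delta_pos": [0,0,0],"turn": [0,0,0],"hand": 0},{"delta_pos": [0,0,15],"turn": [0,0,0],"hand": 0},{"delta_pos": [0,-5,60],"turn": [0,0,0],"hand": 0},{"delta_pos": [0,-30,110],"turn": [0,0,0],"hand": 0},{"delta_pos": [0,-80,140],"turn": [0,0,0],"hand": 0},{"delta_pos": [0,-130,160],"turn": [0,0,0],"hand": 0},{"delta_pos": [0,-180,160],"turn": [0,0,0],"hand": 0},{"delta_pos": [0,-235,160],"turn": [0,0,0],"hand": 0}])

```text
clock: 13.75
eef_pos: [581.2, 105.5, 206.7]
eef_rot: [3.141, -0.0, 1.501]
wrist_force: [-0.3, 0.7, -0.6]
finger_gap: 0.3
```

Emit:
carry_out(series=[{"delta_pos": [0,-50,0],"turn": [0,0,0],"hand": 0},{"delta_pos": [0,-100,0],"turn": [0,0,0],"hand": 0},{"delta_pos": [0,-125,0],"turn": [0,0,0],"hand": 0},{"delta_pos": [0,-130,0],"turn": [0,0,0],"hand": 0},{"delta_pos": [0,-130,0],"turn": [0,0,0],"hand": 0}])

```text
clock: 14.38
eef_pos: [581.4, -22.6, 206.1]
eef_rot: [3.141, -0.0, 1.501]
wrist_force: [-0.3, -0.2, 0.1]
finger_gap: 0.4
```

```bash
python3 look.py w12; python3 - <<'E'
from h import *
cv2.imwrite("pics/t12.png",camera("top")[:,:,::-1])
cv2.imwrite("pics/s12.png",camera("scene")[:,:,::-1])
E
```

```text
[581.37 -22.56 206.12] [ 3.14 -0.    1.5 ] [-0.32 -0.22  0.09] 14.375
```

View pics/w12.png

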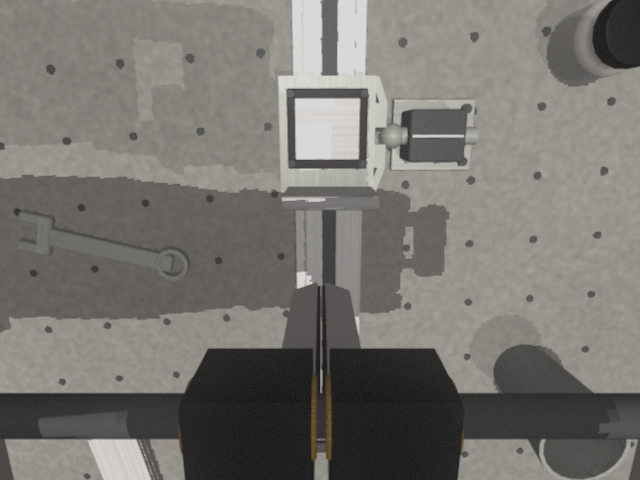

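View pics/s12.png

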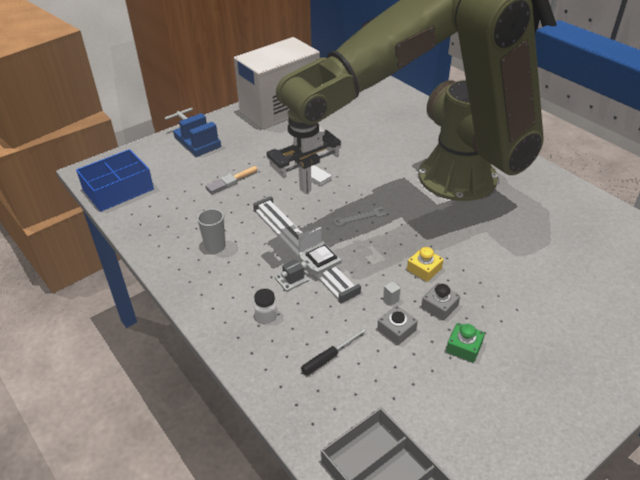

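The plunger still sits in the carriage notch (wrist picture, about (390,134)). The bystanders and both buttons look as they did at the start, and the arm is clear. Handing in.

```bash
python3 m.py w12 329,208,95 393,134,33; python3 -c "
from cell import *
print(sign_off())"
```

```text
329,208,95 [5.879e+02 1.000e-01 9.500e+01] s 41.0
393,134,33 [644.  46.  33.] s 90.8
the job is handed in; nothing more can be done
None
```

The carriage is seated in the index stop, the confirm button was pressed and released, and I handed the job in at about 14.5 s. No verdict was reported.

- **Carriage:** I pushed it by its plate with the shut fingers. The force was about 8 N while the plunger rode on the edge, falling to about 0 as the carriage drew itself in clear of the fingers. In the last wrist picture the push face, plus its 50 mm offset, puts the notch at 91.0 mm along the rail, against 90.8 mm for the plunger. The plunger's nose is visibly in the notch.
- **Confirm button:** I pressed it straight down to a tip height of 47.2 mm with 12 N on the wrist, which is more than the 5 N spring needs, so it was on its stop. I then released it. In the last pictures it looks the same as at the start; I did not measure its height again.
- **Everything else:** The mushroom stop was not touched, and the bystanders look unmoved. I judged both by eye. The arm ended clear of everything, with wrist force about 0.
- **Disagreement:** The overhead camera put points 4 to 11 mm away from the wrist camera's values along the rail. I used the wrist camera for every close measurement, and its readings agreed with the given sizes: the 50 mm notch offset, and the foot at 61 mm against 60 mm.

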